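# Put the filter valve into its bypass notch

## Task

The aquarium filter is about to be cleaned. On the bank of three valves, push the lever with the round ball knob over to the side away from the robot, past its stiff detent, until it drops into the far (bypass) notch and stays there by itself. Leave the other two levers, the one with the crossbar and the one with the flat paddle, as they are.

Things in the scene. Friction and masses are not known exactly. Their poses are not given: they have to be found in the camera images.
- ball_valve: grey fixed block, 64 x 52 x 42 mm, with the ball-knob lever; one of three like valves in a row along its y, 100 mm apart, order varies. Origin: underside centre, 20 mm above the table. x: level, away from the robot (yaw up to 0.35 rad); the lever swings towards +x about a pivot along y, 50 mm above the origin. Rod 10 mm thick; black ball 32 mm, its centre 100 mm from the pivot
- ball_lever (a joint): lever angle q, rad: 0 leans 0.40 towards the robot, 0.40 upright, 0.80 to 0.84 (end stop) in the bypass notch; starts at 0 to 0.2. Ball centre in ball_valve's frame: x = 0.1 sin(q-0.4), z = 0.05 + 0.1 cos(q-0.4) m. Push needed at the ball: 2 N up to q = 0.31, then the detent, about 11 N; past 0.56 it snaps into the notch by itself and stays. Let go between 0.31 and 0.56 it springs back
- bar_grip (a point): centre of the black crossbar (52 mm long across the swing, 16 mm diameter) on top of the second lever, of the same length and action; starts leaning towards the robot, must stay as it is
- paddle_grip (a point): on the flat upright black paddle (34 mm wide across the swing, 8 mm thick, 50 mm tall, its top 21 mm above this point) of the third lever, of the same length and action; it is already in its bypass notch, leaning away from the robot, and must stay as it is

How it is judged:
By the outcome, as a careful person would: the job done as asked, in the order asked, and still so for the second after the job is handed in, with the robot touching nothing.
It also fails if it takes over 32 s, if anything falls off the work surface, if the arm or the gripper's body presses on something with over 40 N, if the wrist force passes 120 N, or if a joint passes its speed limit or range.

## Robot

A 6-joint arm with a two-finger parallel gripper is mounted at the origin on the work surface. World frame = base frame: x ahead of the robot, y to its left, z up, the work surface at z = 0. Lengths are in m, angles in degrees, forces in N, time in s.
With the tool pointing down it reaches from about 0.4 to 0.825 m from the base axis. Payload 7 kg.
Tool frame: the origin (TCP) lies at the very end of the fingers, on their centre line; the grasp point (between the pads) lies 19 mm behind it; x points along the fingers, y is the direction in which the jaws open and shut, and the axes are right-handed (so a half turn about x gives the same grasp; the last joint's range is limited). The gripper opens to 88 mm and grips with 3 to 60 N. Pads are 19 mm wide; open, the fingers measure 130 mm over their backs; the gripper's body (78 mm by 193 mm) begins 47 mm behind the grasp point.
Start: joints at [92.08, 20.546, 0.682, 0, -70.136, -16.507], TCP at [0.168, 0.654, 0.227] pointing down, gripper open.
Joint ranges: [-176.03, 176.03], [-82.01, 121.73], [-58.28, 71.71], [-173.87, 95.51], [-174.79, -0.11], [-173.66, 173.66]. Speed limits (degrees/s): [136.94, 136.94, 172.46, 180, 180, 180].

## Interface

Orientations are given as [roll, pitch, yaw] about the fixed x, y, z axes, in that order (R = Rz(yaw) Ry(pitch) Rx(roll)).
In Python, from plant import monitor, eyes, ticket gives the robot as it stands. The module is installed in compiled form; this text tells all that it offers.
- The arm moves only by the shell command python3 -m crank 'ROWS'. ROWS is JSON, a list of rows, each an object with "linear": the shift along the world's x, y, z in units of 60 mm (1.0 is 60 mm), a list of three; "rot": the turn, a rotation vector about the world's x, y, z in units of 5 degrees (1.0 is 5 degrees), a list of three; "hand": the opening, from 0 (shut) to 1 (fully open). In form: [{"linear": [tx, ty, tz], "rot": [ax, ay, az], "hand": hand}, ...]. A call has 1 to 20 rows; each row shifts and turns the pose as measured when the row begins; what a row does not reach is not made up. A row lasts 1/8 s, in which the tool goes at most 62.5 mm and 10.7 degrees, less where a joint would pass 70% of its speed; a pose out of reach is approached as far as the arm can. A call is refused whole if a number of a shift passes 1 or a number of a turn 1, either way. A call with a gripper value outside its range is refused whole. The fingers move at their own pace and stop on an object; the grip force is fixed at half the most. Time passes only in rows, so rows that do not move let the fingers close. It gives the time, the measured TCP pose, the force and the opening at its end, in the units of the state.
- monitor.get_obs(): the state, without advancing time (a new reading comes with each control period).
- eyes.snapshot(name): name is "scene" or "top" or "wrist"; returns a dict with "image" (400x640x3 uint8, red, green, blue), "depth" (400x640 float32, m along the optical axis (not along the pixel's ray), 0 where there is no reading), "K" (3x3 intrinsics, pixels), "k1" (the pictures are not rectified: a ray, as slopes to the right and down, at radius r is drawn at 1 + k1 r^2 times it, then the intrinsics apply), "camera_from_world" (4x4, takes a point from world to camera coordinates); the wrist camera has in their place "hand_eye" (4x4, takes a point from camera to tool coordinates, whose origin is the TCP and whose axes are the tool frame's). Camera axes: x right, y up, looking along -z (the intrinsics and any distortion apply to the point x, -y, -z); pixel columns grow to the right and rows downward; lengths in m; the calibration is good to about 2 mm. A picture is of the moment at which its call begins: read the wrist's pose just before it.
- ticket.close_job(): hands the job in, once; it reports no verdict.
The state is a dict: "clock": time; "joint_pos": joint angles; "qvel": joint speeds; "tau": joint torques, N m; "tool_pos": TCP position; "orientation": TCP orientation; "force": force on the tool from outside, world axes, zero at the start; "moment": the same for the moment, N m; "opening": finger opening in m.
Only numpy, scipy, OpenCV 4.12 (cv2) and the standard library are available. Lean on these libraries where they do the work, as an engineer would, in place of code of your own. Each camera call takes 0.05 s, during which the arm holds its last target.

## Working session

There is one attempt and no reset: what is moved stays moved. The work goes in short steps, Python scripts to look and compute and a shell command to move; the robot and the scene stay as the last step left them, time stands still between calls to the robot, and variables do not carry over. Pictures are saved under pics/ and viewed, and the job is handed in when it is done.

```bash
mkdir -p pics; ls; python3 - <<'E'
from plant import monitor, eyes
import cv2,numpy as np,pickle
print(monitor.get_obs())
for n in ["scene","top"]:
    s=eyes.snapshot(n); pickle.dump(s,open(n+".pkl","wb"))
    cv2.imwrite(f"pics/{n}0.png",s["image"][:,:,::-1])
    print(n,s["K"],s["k1"],s["camera_from_world"])
E
```

```text
pics
{'clock': 0.0, 'joint_pos': array([ 9.20787676e+01,  2.05908239e+01,  6.34377631e-01, -1.85114400e-02,
       -7.01353821e+01, -1.65080058e+01]), 'qvel': array([-0.01652578,  0.01448646, -0.04663002,  0.02630264, -0.03366289,
        0.01828116]), 'tau': array([ 9.10825838e-04, -5.82715559e+01,  2.93052864e+01,  6.99683726e+00,
        6.99693774e-03, -1.61065159e-04]), 'tool_pos': array([0.16810052, 0.65324009, 0.22563923]), 'orientation': array([ 95.77875605,  89.90653679, -98.65678625]), 'force': array([ 0.73277818,  0.19038501, -0.77323932]), 'moment': array([-0.01851603, -0.04091779,  0.04445601]), 'opening': 0.08773894368558709}
scene [[514.63671381   0.         323.6591861 ]
 [  0.         514.63671381 202.13496952]
 [  0.           0.           1.        ]] -0.1364663452390231 [[-0.74976829  0.66142539  0.01907822  0.38483803]
 [-0.42453248 -0.50295077  0.75286964  0.1706256 ]
 [ 0.5075625   0.55637846  0.65789309 -1.21638285]
 [ 0.          0.          0.          1.        ]]
top [[406.97946853   0.         321.38978319]
 [  0.         406.97946853 204.98550443]
 [  0.           0.           1.        ]] -0.05018639136426929 [[-0.00223603 -0.99984538 -0.01744205  0.032424  ]
 [ 0.98319648 -0.00538196  0.18247113 -0.5794851 ]
 [-0.18253679 -0.01674095  0.98305649 -0.69275736]
 [ 0.          0.          0.          1.        ]]
```

View pics/scene0.png

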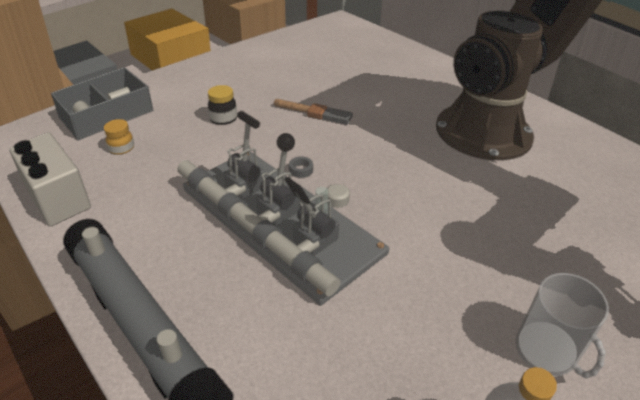

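View pics/top0.png

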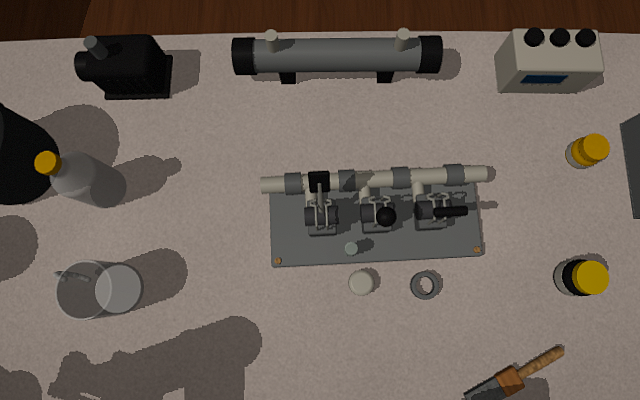

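The ball is the middle lever: top view (386,216), scene view (285,142). The crossbar is at top (451,211) and the paddle at top (319,181), which leans away from the robot. Next I'll measure them.

```bash
cat > h.py <<'E'
import numpy as np,cv2
def ray(s,u,v,cfw=None):
    K=s["K"];k=s["k1"]; x=(u-K[0,2])/K[0,0]; y=(v-K[1,2])/K[1,1]
    p=cv2.undistortPoints(np.array([[[u,v]]],float),K,np.array([k,0,0,0.]))[0,0]
    T=np.linalg.inv(s["camera_from_world"] if cfw is None else cfw)
    d=T[:3,:3]@np.array([p[0],-p[1],-1]); return T[:3,3],d
def atdepth(s,u,v):
    o,d=ray(s,u,v); return o+d*s["depth"][int(round(v)),int(round(u))]
def tri(a,b):
    (o1,d1),(o2,d2)=a,b
    t=np.linalg.lstsq(np.c_[d1,-d2],o2-o1,rcond=None)[0]
    p,q=o1+d1*t[0],o2+d2*t[1]; return (p+q)/2,np.linalg.norm(p-q)
E
python3 - <<'E'
import pickle,cv2,numpy as np
from h import *
S={n:pickle.load(open(n+".pkl","rb")) for n in["scene","top"]}
def blobs(n,roi,th):
    x0,y0,x1,y1=roi; im=S[n]["image"][y0:y1,x0:x1]
    m=(im.max(2)<th).astype(np.uint8)
    c,l,st,ce=cv2.connectedComponentsWithStats(m)
    for i in range(1,c):
        if st[i,4]>25: 
            u,v=ce[i]+[x0,y0]; print(n,th,st[i,:4]+[x0,y0,0,0],st[i,4],u.round(1),v.round(1),atdepth(S[n],u,v).round(3))
for th in(30,40,50):
    blobs("top",(290,160,480,240),th); blobs("scene",(220,100,350,240),th)
t=S["top"];s=S["scene"]
print(tri(ray(t,386.5,216.5),ray(s,285.5,142)))
# plate corners (top depth)
for u,v in[(277,260),(478,250),(300,250),(450,240)]: print(u,v,atdepth(t,u,v).round(3))
for n,r in(("top",(290,150,480,250)),("scene",(220,100,360,240))):
    im=S[n]["image"][r[1]:r[3],r[0]:r[2],::-1]; f=4 
    cv2.imwrite(f"pics/{n}_z.png",cv2.resize(im,None,fx=f,fy=f,interpolation=cv2.INTER_CUBIC))
E
```

```text
top 30 [308 171  22  22] 386 318.8 180.8 [0.598 0.032 0.163]
top 30 [433 199  35  20] 372 449.4 210.6 [ 0.547 -0.167  0.176]
top 30 [414 201   8  19] 81 417.0 211.5 [ 0.563 -0.14   0.073]
top 30 [376 205  21  22] 322 385.9 216.0 [ 0.538 -0.069  0.184]
top 40 [308 171  22  22] 399 318.9 180.8 [0.598 0.032 0.163]
top 40 [343 185  12   7] 29 348.8 189.1 [ 0.61  -0.021  0.051]
top 40 [433 199  35  21] 420 448.9 210.2 [ 0.548 -0.166  0.176]
top 40 [413 200  20  20] 161 419.7 210.1 [ 0.564 -0.142  0.085]
top 40 [376 202  21  25] 388 385.9 214.8 [ 0.54  -0.069  0.184]
top 40 [328 205  11  20] 89 333.8 214.8 [0.556 0.008 0.086]
top 40 [360 204  14  19] 57 364.7 212.1 [ 0.56  -0.046  0.087]
top 40 [419 228  23   2] 28 430.9 228.6 [ 0.538 -0.174  0.032]
top 40 [365 231  24   2] 28 377.0 231.6 [ 0.533 -0.073  0.032]
top 40 [310 232  27   4] 30 323.6 234.5 [0.526 0.026 0.046]
top 50 [308 171  23  23] 417 319.0 181.0 [0.598 0.032 0.163]
top 50 [343 174  13  18] 126 349.5 185.1 [ 0.616 -0.022  0.058]
top 50 [455 191  12  11] 29 462.3 194.2 [ 0.606 -0.241  0.018]
top 50 [310 199  30  37] 228 331.7 
[... 220 characters left out ...]
p 50 [304 207  10   6] 44 308.8 209.0 [0.567 0.052 0.084]
top 50 [317 206   9  24] 66 320.3 221.3 [0.545 0.032 0.082]
top 50 [305 219  10   7] 49 309.3 222.6 [0.544 0.051 0.079]
top 50 [415 221  30  10] 60 427.0 227.8 [ 0.537 -0.161  0.053]
scene 50 [220 100  15  12] 78 226.8 106.1 [ 0.451 -0.413  0.048]
scene 50 [239 113  19  14] 74 247.1 119.1 [ 0.554 -0.166  0.172]
scene 50 [279 140   9  11] 30 282.6 145.5 [ 0.553 -0.063  0.169]
scene 50 [286 179  23  24] 144 297.2 190.4 [0.611 0.046 0.171]
(array([ 0.54024333, -0.07224534,  0.16562631]), np.float64(0.0001787234214666969))
277 260 [0.481 0.114 0.024]
478 250 [ 0.498 -0.262  0.024]
300 250 [0.5   0.071 0.021]
450 240 [ 0.517 -0.212  0.02 ]
```

```bash
ls pics
```

```text
scene0.png
scene_z.png
top0.png
top_z.png
```

View pics/top_z.png

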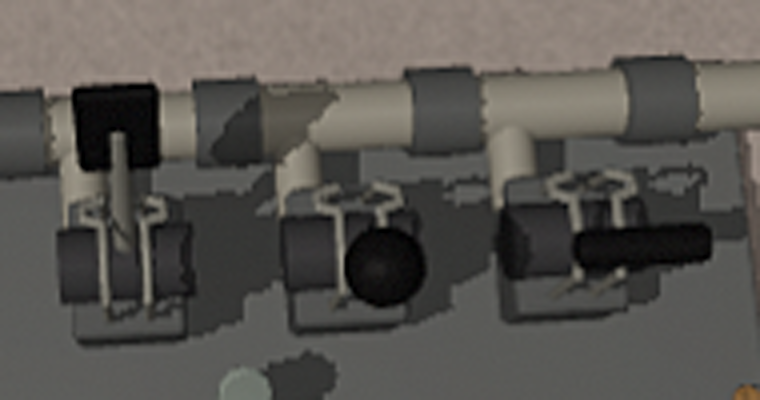

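View pics/scene_z.png

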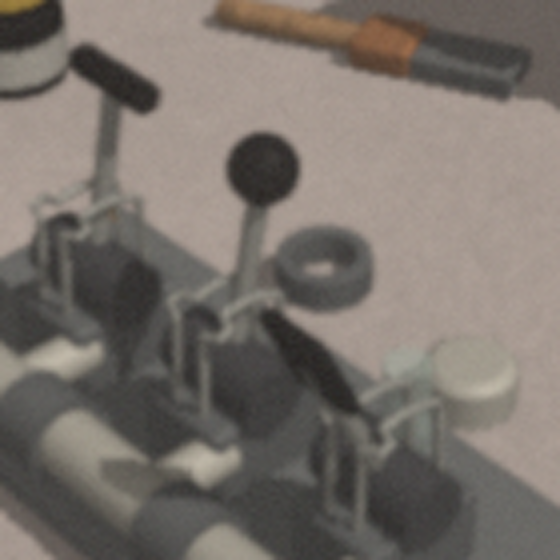

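```bash
python3 - <<'E'
import pickle,cv2,numpy as np
from h import *
from plant import monitor
from scipy.spatial.transform import Rotation as R
o=monitor.get_obs(); M=R.from_euler('xyz',o["orientation"],degrees=True).as_matrix(); print(M.round(3),o["clock"])
for n in("top","scene"):
    s=pickle.load(open(n+".pkl","rb"))
    P=[]
    for v in range(0,400,3):
        for u in range(0,640,3):
            if s["depth"][v,u]>0: P.append(atdepth(s,u,v))
    P=np.array(P); P=P[(P[:,2]>0.03)&(P[:,2]<.6)]
    print(n)
    for y in np.arange(.75,-.3,-.07):
        print("%.2f"%y,[ (lambda q: round(float(q.max()),2) if len(q) else 0)(P[(abs(P[:,1]-y)<.035)&(abs(P[:,0]-x)<.035),2]) for x in np.arange(.2,.85,.07)])
# yaw from plate front edge and block tops
E
```

```text
[[-0.    -0.249 -0.968]
 [-0.001 -0.968  0.249]
 [-1.     0.001 -0.   ]] 0.1
top
0.75 [0, 0, 0, 0, 0, 0, 0, 0, 0, 0]
0.68 [0, 0, 0, 0, 0, 0, 0.06, 0, 0, 0]
0.61 [0, 0, 0, 0, 0, 0, 0.15, 0.17, 0.16, 0]
0.54 [0, 0, 0, 0, 0, 0, 0.16, 0.17, 0, 0.09]
0.47 [0, 0, 0, 0.12, 0.12, 0.11, 0.19, 0.13, 0, 0.14]
0.40 [0, 0, 0, 0.12, 0.12, 0, 0.13, 0, 0, 0.1]
0.33 [0, 0, 0, 0, 0, 0, 0, 0, 0, 0.1]
0.26 [0, 0, 0, 0, 0, 0, 0, 0, 0, 0]
0.19 [0, 0, 0, 0, 0, 0, 0, 0, 0, 0.09]
0.12 [0, 0, 0, 0, 0, 0, 0.07, 0, 0, 0.09]
0.05 [0, 0, 0, 0, 0, 0.13, 0.18, 0, 0, 0.09]
-0.02 [0, 0, 0, 0, 0.07, 0.11, 0.07, 0, 0, 0.09]
-0.09 [0, 0, 0, 0, 0, 0.18, 0.11, 0, 0, 0.09]
-0.16 [0, 0, 0, 0, 0, 0.18, 0.11, 0, 0, 0.09]
-0.23 [0, 0, 0, 0, 0, 0.09, 0.07, 0, 0, 0.09]
scene
0.75 [0, 0, 0, 0, 0, 0, 0, 0, 0, 0]
0.68 [0, 0, 0, 0, 0, 0, 0, 0, 0, 0]
0.61 [0, 0, 0, 0, 0, 0, 0, 0, 0, 0]
0.54 [0, 0, 0, 0, 0.07, 0, 0, 0, 0, 0]
0.47 [0, 0, 0, 0.12, 0.12, 0, 0.19, 0, 0, 0]
0.40 [0, 0, 0, 0.12, 0.12, 0, 0.13, 0, 0, 0]
0.33 [0, 0, 0, 0, 0, 0, 0, 0, 0, 0]
0.26 [0, 0, 0, 0, 0, 0, 0, 0, 0, 0]
0.19 [0, 0, 0, 0, 0, 0, 0, 0, 0, 0.09]
0.12 [0, 0, 0, 0, 0, 0, 0.07, 0, 0, 0.09]
0.05 [0, 0, 0, 0, 0, 0.12, 0.18, 0, 0, 0.09]
-0.02 [0, 0, 0, 0, 0.07, 0.17, 0.07, 0, 0, 0.09]
-0.09 [0, 0, 0, 0, 0, 0.18, 0.11, 0.05, 0, 0.09]
-0.16 [0, 0, 0, 0, 0, 0.18, 0.11, 0.05, 0, 0.09]
-0.23 [0, 0, 0, 0, 0, 0.17, 0.07, 0.06, 0, 0.09]
```

```bash
python3 -m crank '[{"linear":[0.55,-0.74,0.1],"rot":[0,0,0.85],"hand":0},{"linear":[0.55,-0.74,0.1],"rot":[0,0,0.85],"hand":0},{"linear":[0.55,-0.74,0.1],"rot":[0,0,0.85],"hand":0},{"linear":[0.55,-0.74,0.1],"rot":[0,0,0.85],"hand":0},{"linear":[0.55,-0.74,0],"rot":[0,0,0],"hand":0},{"linear":[0.55,-0.74,0],"rot":[0,0,0],"hand":0},{"linear":[0.55,-0.74,0],"rot":[0,0,0],"hand":0},{"linear":[0.55,-0.74,0],"rot":[0,0,0],"hand":0}]'
```

```text
clock: 1.1
tool_pos: [0.4352, 0.2876, 0.2463]
orientation: [88.2, 89.6, -88.3]
force: [1.4, 0.6, 0.2]
opening: 0.0131
```

```bash
python3 -m crank '[{"linear":[0.05,-0.85,0],"rot":[0,0,0],"hand":0},{"linear":[0.05,-0.85,0],"rot":[0,0,0],"hand":0},{"linear":[0.05,-0.85,0],"rot":[0,0,0],"hand":0},{"linear":[0.05,-0.85,0],"rot":[0,0,0],"hand":0},{"linear":[0.05,-0.85,0],"rot":[0,0,0],"hand":0},{"linear":[0.05,-0.85,0],"rot":[0,0,0],"hand":0},{"linear":[0,-0.85,0],"rot":[0,0,0],"hand":0},{"linear":[0,0,0],"rot":[0,0,0],"hand":0}]'
python3 - <<'E'
from plant import monitor,eyes
import cv2,numpy as np
from h import *
from scipy.spatial.transform import Rotation as R
o=monitor.get_obs(); M=R.from_euler('xyz',o["orientation"],degrees=True).as_matrix(); print(o["tool_pos"],M.round(3),o["force"])
s=eyes.snapshot("wrist");cv2.imwrite("pics/w1.png",s["image"][:,:,::-1])
t=eyes.snapshot("top");cv2.imwrite("pics/t1.png",t["image"][:,:,::-1])
E
```

```text
clock: 2.1
tool_pos: [0.4517, -0.0842, 0.2444]
orientation: [72.5, 89.5, -104.3]
force: [0.3, -0.8, -0.1]
opening: 0.0007
[ 0.4516673  -0.08423751  0.24439737] [[-0.002  0.056 -0.998]
 [-0.009 -0.998 -0.056]
 [-1.     0.008  0.003]] [ 0.26771517 -0.82018836 -0.09513055]
```

View pics/w1.png

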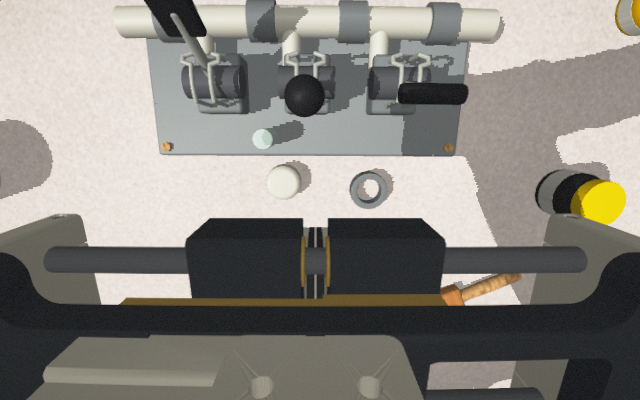

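View pics/t1.png

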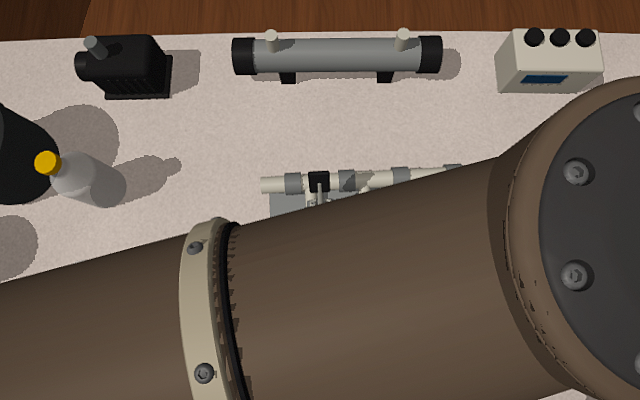

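The wrist view shows the ball at (304,95), the crossbar at (433,94), the paddle at the upper left, and the closed fingers centred on column ~315. I'll check the ball position from this ray.

```bash
python3 - <<'E'
from plant import monitor,eyes
import cv2,numpy as np
from h import *
from scipy.spatial.transform import Rotation as R
o=monitor.get_obs(); T=np.eye(4); T[:3,:3]=R.from_euler('xyz',o["orientation"],degrees=True).as_matrix(); T[:3,3]=o["tool_pos"]
s=eyes.snapshot("wrist"); c=np.linalg.inv(T@s["hand_eye"])
for u,v,z in[(304,95,.166),(400,94,.168),(467,94,.168),(160,155,.02),(455,155,.02)]:
    a,d=ray(s,u,v,c); print(u,v,(a+d*(z-a[2])/d[2]).round(4), (a+d*s["depth"][v,u]).round(4))
E
```

```text
304 95 [ 0.5422 -0.0685  0.166 ] [ 0.5406 -0.0691  0.1832]
400 94 [ 0.5473 -0.1432  0.168 ] [ 0.5478 -0.1444  0.1636]
467 94 [ 0.5508 -0.1961  0.168 ] [ 0.5499 -0.1927  0.1746]
160 155 [0.4701 0.1251 0.02  ] [ 0.4673  0.1362 -0.001 ]
455 155 [ 0.4924 -0.2698  0.02  ] [ 0.4922 -0.2713  0.0171]
```

```bash
python3 -m crank '[{"linear":[0.1,0.22,-0.8],"rot":[0,0,0],"hand":0},{"linear":[0,0,-0.75],"rot":[0,0,0],"hand":0},{"linear":[0,0,0],"rot":[0,0,0],"hand":0},{"linear":[0,0,0],"rot":[0,0,0],"hand":0}]'
```

```text
clock: 2.75
tool_pos: [0.4606, -0.0632, 0.1522]
orientation: [107.8, 89.5, -68.4]
force: [0.4, -0.0, 0.1]
opening: 0.0004
```

```bash
python3 -m crank '[{"linear":[0.3,-0.13,-0.05],"rot":[0,0,0],"hand":0},{"linear":[0.3,0.01,0],"rot":[0,0,0],"hand":0},{"linear":[0.3,0.01,0],"rot":[0,0,0],"hand":0},{"linear":[0,0,0],"rot":[0,0,0],"hand":0}]'
```

```text
clock: 3.25
tool_pos: [0.5219, -0.0697, 0.1554]
orientation: [148.2, 89.2, -27.8]
force: [-0.5, 0.5, 0.5]
opening: 0.0004
```

```bash
python3 -m crank '[{"linear":[0.25,0.01,0],"rot":[0,0,0],"hand":0},{"linear":[0.25,0.01,0],"rot":[0,0,0],"hand":0}]'
python3 - <<'E'
from plant import eyes
import cv2
s=eyes.snapshot("wrist");cv2.imwrite("pics/w2.png",s["image"][:,:,::-1])
E
```

```text
clock: 3.5
tool_pos: [0.549, -0.0698, 0.1564]
orientation: [128.4, 89.4, -47.6]
force: [-0.9, -0.3, -0.5]
opening: 0.0006
```

View pics/w2.png

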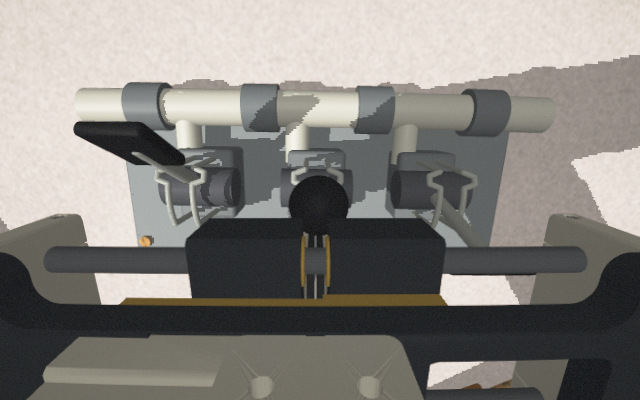

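The ball sits squarely in front of the closed fingers at (318,203). I'll push on through the detent.

```bash
python3 -m crank '[{"linear":[0.2,0.01,-0.08],"rot":[0,0,0],"hand":0},{"linear":[0.2,0.01,-0.03],"rot":[0,0,0],"hand":0}]'; python3 -m crank '[{"linear":[0.2,0.01,-0.03],"rot":[0,0,0],"hand":0},{"linear":[0,0,0],"rot":[0,0,0],"hand":0}]'
python3 - <<'E'
from plant import eyes
import cv2
s=eyes.snapshot("wrist");cv2.imwrite("pics/w3.png",s["image"][:,:,::-1])
E
```

```text
clock: 3.8
tool_pos: [0.5772, -0.0684, 0.1502]
orientation: [144.2, 89.2, -31.8]
force: [-1.9, 0.5, -1.8]
opening: 0.0004
clock: 4.05
tool_pos: [0.5801, -0.07, 0.1471]
orientation: [43.7, 89.2, -132.4]
force: [-0.3, -0.3, 0.1]
opening: 0.0003
```

View pics/w3.png

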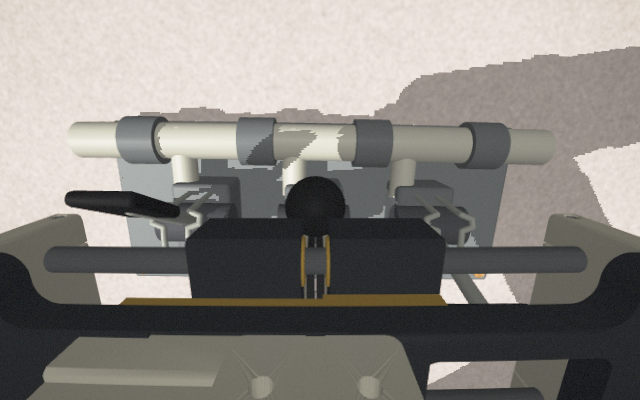

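```bash
cat > wb.py <<'E'
from plant import monitor,eyes
import cv2,numpy as np,sys
from h import *
from scipy.spatial.transform import Rotation as R
o=monitor.get_obs(); T=np.eye(4); T[:3,:3]=R.from_euler('xyz',o["orientation"],degrees=True).as_matrix(); T[:3,3]=o["tool_pos"]
s=eyes.snapshot("wrist"); c=np.linalg.inv(T@s["hand_eye"])
print(o["tool_pos"],o["force"],T[:3,:3].round(3).tolist())
for a in sys.argv[1:]:
    u,v,z=map(float,a.split(",")); a,d=ray(s,u,v,c); print(u,v,(a+d*(z-a[2])/d[2]).round(4),(a+d*s["depth"][int(v),int(u)]).round(4))
E
python3 wb.py 315,204,.166 315,190,.166 315,180,.166
```

```text
[ 0.58061629 -0.06983193  0.14717149] [-7.33084718 -3.05975221 -0.44405855] [[-0.008, 0.068, -0.998], [-0.01, -0.998, -0.068], [-1.0, 0.01, 0.009]]
315.0 204.0 [ 0.61   -0.0673  0.166 ] [ 0.6122 -0.0671  0.174 ]
315.0 190.0 [ 0.6172 -0.0668  0.166 ] [ 0.6181 -0.0667  0.1701]
315.0 180.0 [ 0.6222 -0.0665  0.166 ] [ 0.622  -0.0665  0.1646]
```

```bash
python3 -m crank '[{"linear":[0.1,0,0.03],"rot":[0,0,0],"hand":0}]';python3 -m crank '[{"linear":[0.06,0,0],"rot":[0,0,0],"hand":0}]'; python3 wb.py 315,204,.166 315,190,.166 315,180,.166
```

```text
clock: 4.28
tool_pos: [0.5811, -0.0702, 0.147]
orientation: [24.4, 88.7, -151.8]
force: [-25.4, 4.7, 9.0]
opening: 0.0004
clock: 4.4
tool_pos: [0.5808, -0.0704, 0.1465]
orientation: [17.3, 88.3, -158.9]
force: [-16.2, 2.6, 13.9]
opening: 0.0007
[ 0.58081518 -0.07035482  0.1465477 ] [-16.21750302   2.6235429   13.92607567] [[-0.028, 0.066, -0.997], [-0.011, -0.998, -0.066], [-1.0, 0.009, 0.029]]
315.0 204.0 [ 0.6109 -0.0678  0.166 ] [ 0.6135 -0.0676  0.1744]
315.0 190.0 [ 0.6181 -0.0674  0.166 ] [ 0.6188 -0.0673  0.1689]
315.0 180.0 [ 0.6231 -0.0671  0.166 ] [ 0.6223 -0.0671  0.1622]
```

It's against the end stop: 25 N with no further motion. I'll retreat and look.

```bash
python3 -m crank '[{"linear":[-0.3,0,0],"rot":[0,0,0],"hand":0},{"linear":[-0.6,0,0],"rot":[0,0,0],"hand":0},{"linear":[-0.6,0,0],"rot":[0,0,0],"hand":0},{"linear":[-0.5,0,0.5],"rot":[0,0,0],"hand":0},{"linear":[0,0,0.9],"rot":[0,0,0],"hand":0},{"linear":[0,0,0],"rot":[0,0,0],"hand":0}]'
python3 - <<'E'
from plant import eyes
import cv2,pickle
for n in("wrist","scene"):
    s=eyes.snapshot(n);cv2.imwrite(f"pics/{n}4.png",s["image"][:,:,::-1]); pickle.dump(s,open(n+"4.pkl","wb"))
E
```

```text
clock: 5.2
tool_pos: [0.464, -0.069, 0.2337]
orientation: [23.1, 88.7, -153.0]
force: [0.4, -0.1, -0.4]
opening: 0.0006
```

View pics/wrist4.png

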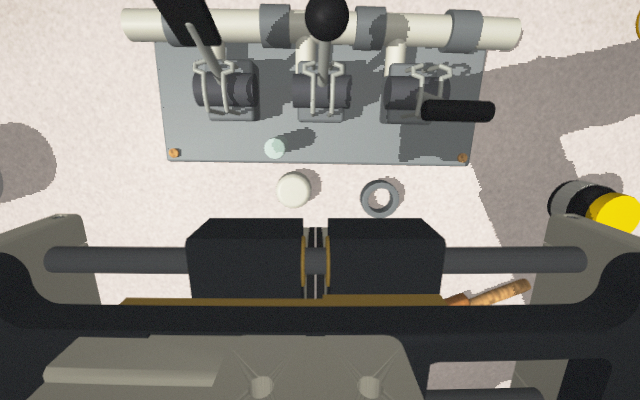

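View pics/scene4.png

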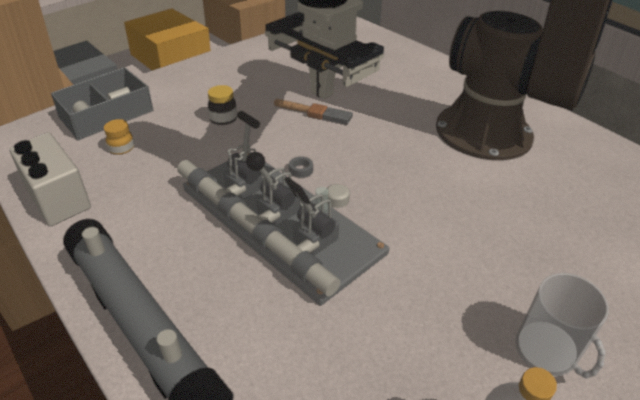

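The ball lever now leans away, with the ball at wrist (327,18) and scene (256,161). The crossbar (scene 248,119) and paddle (297,190) look unchanged. I'll check numerically.

```bash
python3 wb.py 327,18,.162 423,110,.168 494,111,.168; python3 - <<'E'
import pickle,numpy as np,cv2
from h import *
a=pickle.load(open("scene.pkl","rb"));b=pickle.load(open("scene4.pkl","rb"))
for n,s in(("before",a),("after",b)):
    for nm,(x0,y0,x1,y1) in dict(bar=(235,105,263,130),paddle=(284,175,312,208),ball=(246,150,268,172)).items():
        m=s["image"][y0:y1,x0:x1].max(2)<60; v,u=np.nonzero(m); 
        if len(u): print(n,nm,len(u),(u.mean()+x0).round(2),(v.mean()+y0).round(2))
o,d=ray(b,256,161); print(o+d*(.162-o[2])/d[2])
E
```

```text
[ 0.46152441 -0.06913998  0.22975317] [ 0.37786973  0.13714673 -0.95256312] [[-0.027, 0.068, -0.997], [-0.01, -0.998, -0.067], [-1.0, 0.008, 0.027]]
327.0 18.0 [ 0.6005 -0.0685  0.162 ] [ 0.597  -0.0682  0.1737]
423.0 110.0 [ 0.5439 -0.1433  0.168 ] [ 0.5491 -0.1824  0.0625]
494.0 111.0 [ 0.5472 -0.1966  0.168 ] [ 0.5468 -0.1927  0.1743]
before bar 131 248.1 119.53
before paddle 215 296.89 190.46
before ball 46 254.0 169.04
after bar 182 247.82 119.13
after paddle 214 296.81 190.25
after ball 281 254.61 161.54
[ 0.60765392 -0.06467298  0.162     ]
```

```bash
python3 -m crank '[{"linear":[0,0,0],"rot":[0,0,0],"hand":0},{"linear":[0,0,0],"rot":[0,0,0],"hand":0},{"linear":[0,0,0],"rot":[0,0,0],"hand":0}]'; python3 - <<'E'
from plant import eyes,ticket
import numpy as np
s=eyes.snapshot("scene"); m=s["image"][150:172,246:268].max(2)<60; v,u=np.nonzero(m); print(len(u),u.mean()+246,v.mean()+150)
print(ticket.close_job())
E
```

```text
clock: 5.72
tool_pos: [0.4607, -0.0694, 0.2264]
orientation: [15.8, 88.0, -160.4]
force: [0.9, 0.1, 0.5]
opening: 0.0004
284 254.7394366197183 161.69014084507043
the job is handed in; nothing more can be done
None
```

The ball-knob lever, the middle of the three, is now over on its far side and stayed there by itself. I pushed it with the closed fingers until it came up against the end stop (about 25 N, no further motion). Then I backed off and raised the tool clear, and handed the job in at about 5.8 s of the 32 s allowed.

- **Ball lever:** the ball moved about 60–67 mm away from the robot, from x of about 0.541 m to 0.600–0.608 m. A second look half a second later showed it still within 0.2 px of where it was.
- **Disagreement:** the last wrist and scene estimates of the ball's position differ by about 7 mm. That is more than the stated 2 mm calibration, so I could not read the exact final angle from the images. The end-stop contact and its staying put both point to the bypass notch.
- **Other levers:** the crossbar and the paddle show the same positions in the scene camera as before the push, to within about 0.5 px.
- **Robot:** the force on the tool was about 1 N at the end, with nothing touching.

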